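Uncover the fresh crown and hold the curing light over it

TASK

Lift the amber light-shield cover off the dental model by its knob and stand it upright on a free bit of bench beside it, without dropping it. Then draw the cordless curing light out of its charging dock, turn it level with its blue light window facing down, and finish still holding it in the air with the window centred about 10 mm above the white crown, keeping still, with the light touching nothing and nothing touching the crown or model. Leave everything else on the bench where it is.

Things in the scene. Friction and masses are not known exactly. Their poses are not given: they have to be found in the camera images.
- model: tan plaster dental arch model (60 x 60 mm, tooth tops 41 mm above the bench) fixed on a round white plate of 116 mm diameter, 6 mm thick, which is fixed to the bench. Origin: centre of the plate's underside, on the bench; z up. Yaw varies. It starts under the amber cover; only its first-molar crown is white. The bench between model, dock and robot is free
- crown_top (a point): centre of the top of the white crown on the model (crown 12 mm wide), 43 mm above the bench, z up; 7 mm along the model's x and 26.5 mm along its y from the model's origin
- cover: loose see-through amber round cover, open below, outer diameter 100 mm, wall 3 mm, top face 60 mm above its rim, with a black knob on the top; 0.15 kg. It starts standing on the model's white plate, over the model, with 55 mm of free height inside. Origin: centre of its open lower rim; z up
- cover_knob (a point): grip point of the cover's black knob, 84 mm above its rim: a round shaft 18 mm in diameter from 5 to 30 mm above the cover's top face, with a 24 mm cap above it, top 98 mm above the rim; axis z up
- dock: fixed white charging dock: foot 125 x 84 x 18 mm, rectangular socket tilted 50 degrees up from level towards the dock's +x. Origin: centre of the foot's underside; z up. The socket wraps the last 45 mm of the light with 3 to 4 mm of play and its lower lip reaches 64 mm from the tail, so draw the light out along its own length
- wand: cordless pen-shaped curing light, 192 mm long, 0.14 kg, centre of mass 64 mm from its tail: white flat-sided body 22 mm wide (y), 24 mm thick (z), 131 mm long, then grey taper, 10 mm steel neck, 16 mm round head. Origin: centre of the tail end; x from tail to head; z away from the window: z up means level, window down. Starts tail down in the dock, x 50 degrees up, y level
- wand_grip (a point): where to hold the curing light: centre of the white body 95 mm from the tail, with the flat sides facing its y, 22 mm apart; 31 mm beyond the end of the dock's lower lip; axes as the light's
- wand_window (a point): centre of the blue light window on the underside of the head: 184 mm along x from the tail, 16.5 mm towards -z from the centre line; the lowest point of the light when level; axes as the light's
- spare_model: bystander: loose tan arch model without a white crown, 60 x 60 x 35 mm, origin under its centre
- mug: bystander: grey mug, 80 mm wide, 92 mm high, origin under its centre
- glass: bystander: empty clear drinking glass, 68 mm wide, 100 mm high, origin under its centre
- jar_blue: bystander: small clear jar with a blue lid, 38 mm wide, 34 mm high, origin under its centre
- jar_white: bystander: small clear jar with a white lid, 38 mm wide, 34 mm high, origin under its centre
- bottle: bystander: white bottle with a blue cap, 54 mm wide, 140 mm high, origin under its centre
- spatula: bystander: steel spatula with a blue grip lying on the bench, 156 mm long along its x, 9 mm wide, origin under the middle of its handle
There are look-alikes about, which are no part of the job. Of the things shaped like the wand, the white one is meant.

How it is judged:
On the way, in this order (a step that is already met when the one before it is completed fails the run):
1. the cover stands upright on the bench beside the model's plate, released (horizontal distance between cover and model above 0.108 m and height (world z) of cover below 0.005 m and angle between cover's own z axis and vertical below 0.08 rad and linear speed of cover below 0.02 m/s and contact force between cover and the fingers below 0.05 N), for 0.2 s.
2. the curing light is drawn out of the dock and carried by the fingers alone (contact force between wand and the fingers above 1 N and contact force between wand and dock below 0.05 N and contact force between wand and model below 0.05 N and contact force between wand and cover below 0.05 N and height (world z) of wand above 0.03 m and distance between wand and dock above 0.09 m), for 0.2 s.
At the end, for the whole second after the job is handed in: Light held still by the fingers alone, nothing touching it or the model, within 15 deg of level, window down, 3 to 20 mm above the crown's top and within 9 mm of its centre sideways; cover upright, released, on the bench, over 108 mm from the model's centre; others moved under 20 mm (all of step 1 and horizontal distance between wand_window and crown_top below 0.009 m and z of wand_window in the frame of crown_top between 0.003 and 0.02 m and angle between wand's own z axis and vertical below 0.26 rad and contact force between wand and the fingers above 1 N and contact force between wand and dock below 0.05 N and contact force between wand and model below 0.05 N and contact force between wand and cover below 0.05 N and height (world z) of wand above 0.03 m and linear speed of wand below 0.02 m/s and angular speed of wand below 0.15 rad/s and contact force between model and anything else below 0.05 N and distance of each of spare_model, mug, glass, jar_blue, jar_white, bottle, spatula from where it was at the start of the episode below 0.02 m); the arm keeps its last pose, push and grip.
It fails at once if the curing light strikes or presses the model or its crown (contact force between wand and model above 0.5 N).
It fails at once if the cover is dropped or thrown (in free fall more than 15 mm above the bench) (height (world z) of cover above 0.015 m and contact force between cover and anything else below 0.01 N).
It fails at once if another thing on the bench is knocked more than 20 mm out of its place (distance of any of spare_model, mug, glass, jar_blue, jar_white, bottle, spatula from where it was at the start of the episode above 0.02 m).
It also fails if it takes over 61 s, if anything falls off the work surface, if the arm or the gripper's body presses on something with over 40 N, if the wrist force passes 120 N, or if a joint passes its speed limit or range.

ROBOT

A 6-joint arm with a two-finger parallel gripper is mounted at the origin on the work surface. World frame = base frame: x ahead of the robot, y to its left, z up, the work surface at z = 0. Lengths are in m, angles in rad, forces in N, time in s.
With the tool pointing down it reaches from about 0.4 to 0.825 m from the base axis. Payload 7 kg.
Tool frame: the origin (TCP) lies at the very end of the fingers, on their centre line; the grasp point (between the pads) lies 19 mm behind it; x points along the fingers, y is the direction in which the jaws open and shut, and the axes are right-handed (so a half turn about x gives the same grasp; the last joint's range is limited). The gripper opens to 88 mm and grips with 3 to 60 N. Pads are 19 mm wide; open, the fingers measure 130 mm over their backs; the gripper's body (78 mm by 193 mm) begins 47 mm behind the grasp point.
Start: joints at [-0.924, 0.359, 0.012, 0, -1.224, -0.288], TCP at [0.237, -0.632, 0.227] pointing down, gripper open.
Joint ranges: [-3.07, 3.07], [-1.43, 2.12], [-1.02, 1.25], [-3.03, 1.67], [-3.05, -0], [-3.03, 3.03]. Speed limits (rad/s): [2.39, 2.39, 3.01, 3.14, 3.14, 3.14].

INTERFACE

Orientations are given as [roll, pitch, yaw] about the fixed x, y, z axes, in that order (R = Rz(yaw) Ry(pitch) Rx(roll)).
In Python, from station import arm gives the robot as it stands.
- The arm moves only by the shell command python3 -m inch 'ROWS' [OPENING] [FORCE]. ROWS is text: rows parted by semicolons, each of 6 numbers parted by spaces: the shift along the world's x, y, z in units of 30 mm (1.0 is 30 mm), then the turn, a rotation vector about the world's x, y, z in units of 5 degrees (1.0 is 5 degrees). In form: dx dy dz wx wy wz; .... A call has 1 to 12 rows; each row shifts and turns the commanded pose from where the row before left it; what a row does not reach is not made up. A row lasts 1/8 s, in which the tool goes at most 62.5 mm and 10.7 degrees, less where a joint would pass 70% of its speed; a pose out of reach is approached as far as the arm can. A call is refused whole if a number of a shift passes 1 or a number of a turn 1, either way. A call with a gripper value outside its range is refused whole. OPENING is the opening, from 0 (shut) to 1 (fully open), set as the call begins (- or left out, the last holds). The fingers move at their own pace and stop on an object; FORCE is the grip in N (left out, the last holds). Time passes only in rows, so rows that do not move let the fingers close. It gives the time, the measured TCP pose, the force and the opening at its end, in the units of the state.
- arm.get_state(): the state, without advancing time (a new reading comes with each control period).
- arm.grab_frame(name): name is "scene" or "top"; returns a dict with "frame" (384x512x3 uint8, red, green, blue), "range_z" (384x512 float32, m along the optical axis (not along the pixel's ray), 0 where there is no reading), "mtx" (3x3 intrinsics, pixels), "dist_coeffs" ([k1, k2, p1, p2, k3] as OpenCV has them; the pictures are not rectified), "pose" (4x4, takes a point from camera to world coordinates). Camera axes: x right, y up, looking along -z (the intrinsics and any distortion apply to the point x, -y, -z); pixel columns grow to the right and rows downward; lengths in m; the calibration is good to about 2 mm. A picture is of the moment at which its call begins.
- arm.job_done(): hands the job in, once; it reports no verdict.
Trained networks look in a picture, given as the dict that the camera call returned (one of the last four; its "shot" number tells which), for a name from the list of things; names that differ only in an ending like _2 or _b are one class to them, and where a whole thing is asked for, a point or a joint stands for the part that bears it (a point fixed in the world has none). Each returns a list of dicts, best first, with "confidence" (0 to 1); they miss things now and then, are a little off and sometimes report something else, mostly with a low value. They report only what shows in the picture. A call takes as long as a camera call. They do not tell look-alikes from the thing itself.
- arm.search_frame(picture, target): "extent" ([centre column, centre row, width, height] as shares, 0 to 1, of the picture: columns of its width, rows of its height, round what is visible of it).
- arm.masks_of(picture, target): "mask" (384x512 bool, what is visible of it) and "extent" ([centre column, centre row, width, height] as shares, 0 to 1, of the picture: columns of its width, rows of its height, round what is visible of it).
- arm.place_of(picture, target): "position" ([column, row] as shares, 0 to 1, of the picture: columns of its width, rows of its height: a listed point, or the origin of a listed thing).
The state is a dict: "t": time; "q": joint angles; "qd": joint speeds; "joint_efforts": joint torques, N m; "eef_pos": TCP position; "ee_rot": TCP orientation; "force": force on the tool from outside, world axes, zero at the start; "moment": the same for the moment, N m; "width": finger opening in m.
Only numpy, scipy, OpenCV 4.12 (cv2) and the standard library are available. Lean on these libraries where they do the work, as an engineer would, in place of code of your own. Each camera call takes 0.05 s, during which the arm holds its last target. There are 200 camera calls.

## Working session

There is one attempt and no reset: what is moved stays moved. The work goes in short steps, Python scripts to look and compute and a shell command to move; the robot and the scene stay as the last step left them, time stands still between calls to the robot, and variables do not carry over. Pictures are saved under pics/ and viewed, about 8 in all and at most 12, crops included, and the job is handed in when it is done.

```bash
mkdir -p pics; ls
cat > h.py <<'E'
import numpy as np, cv2
from station import arm
def ray(f,uv):
    p=cv2.undistortPoints(np.array([[uv]],float),f["mtx"],np.array(f["dist_coeffs"],float))[0,0]
    return np.array([p[0],-p[1],-1.0])
def at_z(f,uv,z):
    P=np.array(f["pose"]);d=P[:3,:3]@ray(f,uv);o=P[:3,3]
    return o+d*(z-o[2])/d[2]
def cloud(f,mask):
    v,u=np.nonzero(mask&(f["range_z"]>0))
    p=cv2.undistortPoints(np.stack([u,v],1).astype(float)[:,None],f["mtx"],np.array(f["dist_coeffs"],float))[:,0]
    r=f["range_z"][v,u][:,None]
    c=np.hstack([p[:,:1],-p[:,1:],-np.ones((len(p),1))])*r
    P=np.array(f["pose"]);return c@P[:3,:3].T+P[:3,3]
def proj(f,X):
    P=np.array(f["pose"]);c=(np.atleast_2d(X)-P[:3,3])@P[:3,:3]
    c=c*[1,-1,-1]
    return cv2.projectPoints(c,np.zeros(3),np.zeros(3),f["mtx"],np.array(f["dist_coeffs"],float))[0][:,0]
E
python3 - <<'E'
from h import *
np.set_printoptions(precision=4,suppress=True)
print(arm.get_state())
for n in("scene","top"):
    f=arm.grab_frame(n); cv2.imwrite(f"pics/{n}0.png",f["frame"][:,:,::-1])
    print(n,f["pose"],f["mtx"])
    for t in("cover","cover_knob","model","crown_top","dock","wand","wand_grip","wand_window","spare_model","mug","glass","jar_blue","jar_white","bottle","spatula"):
        print(t,[(np.round(np.array(r["position"])*[512,384],1).tolist(),round(r["confidence"],2),) for r in arm.place_of(f,t)[:3]])
E
```

```text
pics
{'t': 0.0, 'q': array([-0.9239,  0.3594,  0.0111, -0.0004, -1.2241, -0.2881]), 'qd': array([-0.0002,  0.0004,  0.0014,  0.001 ,  0.0013, -0.0004]), 'joint_efforts': array([  0.0019, -58.2712,  29.3066,   6.9973,   0.0071,  -0.0002]), 'eef_pos': array([ 0.2368, -0.6316,  0.2256]), 'ee_rot': array([1.6485, 1.5691, 2.0071]), 'force': array([0.3616, 0.3381, 0.6754]), 'moment': array([ 0.0041, -0.0091, -0.005 ]), 'width': 0.0878031352805638}
scene [[-0.0897 -0.6023  0.7932  1.3753]
 [ 0.9958 -0.0407  0.0817  0.0954]
 [-0.0169  0.7972  0.6035  0.8094]
 [ 0.      0.      0.      1.    ]] [[426.7635   0.     253.6207]
 [  0.     426.7635 191.6503]
 [  0.       0.       1.    ]]
cover [([179.3, 255.7], 0.86)]
cover_knob [([172.7, 227.0], 0.71)]
model [([177.7, 252.2], 0.54)]
crown_top []
dock [([332.9, 269.1], 0.73), ([179.0, 253.6], 0.26)]
wand [([319.8, 176.2], 0.57), ([337.4, 243.8], 0.52)]
wand_grip [([346.2, 170.6], 0.75), ([336.5, 240.5], 0.43)]
wand_window [([333.1, 244.6], 0.62)]
spare_model [([320.0, 309.3], 0.76), ([334.9, 246.9], 0.64)]
mug [([114.8, 232.1], 0.9), ([233.9, 285
[... 352 characters left out ...]
.      1.    ]] [[394.0923   0.     252.582 ]
 [  0.     394.0923 189.242 ]
 [  0.       0.       1.    ]]
cover [([309.9, 169.6], 0.68)]
cover_knob [([314.9, 163.9], 0.72), ([212.4, 128.0], 0.6)]
model [([311.2, 171.3], 0.57)]
crown_top []
dock [([197.6, 159.3], 0.68)]
wand [([192.6, 165.3], 0.73), ([193.7, 271.2], 0.66)]
wand_grip [([169.4, 281.9], 0.82), ([195.2, 144.1], 0.5)]
wand_window [([201.6, 118.3], 0.69), ([137.7, 278.6], 0.58)]
spare_model [([213.1, 125.5], 0.86)]
mug [([369.6, 193.0], 0.76)]
glass [([320.6, 134.3], 0.63)]
jar_blue [([250.4, 147.6], 0.66), ([314.0, 171.7], 0.45)]
jar_white [([266.2, 141.9], 0.69)]
bottle []
spatula [([262.5, 126.3], 0.48), ([193.1, 166.8], 0.36)]
```

Run:
```python
import cv2
for n in("scene","top"):
    i=cv2.imread(f"pics/{n}0.png"); cv2.imwrite(f"pics/{n}0b.png",cv2.resize(i,(800,600),interpolation=cv2.INTER_CUBIC))
```

```text
(no output)
```

View pics/scene0b.png

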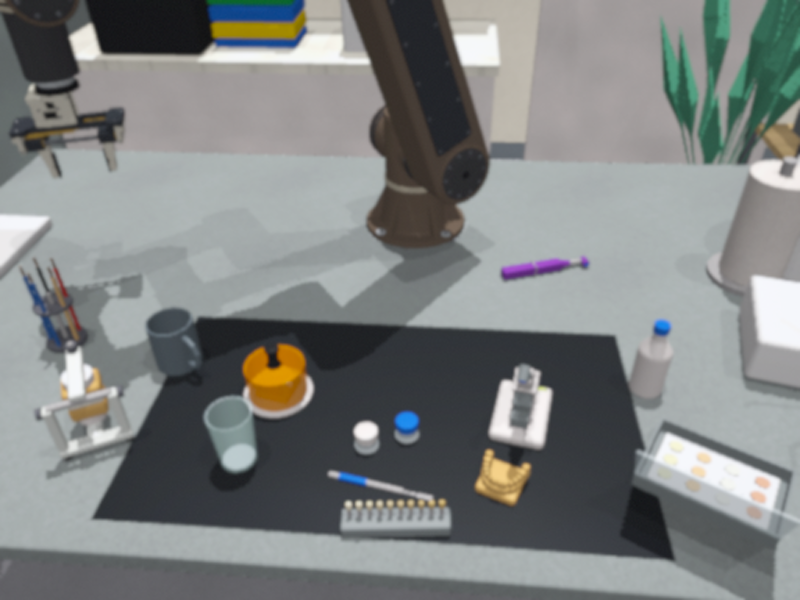

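View pics/top0b.png

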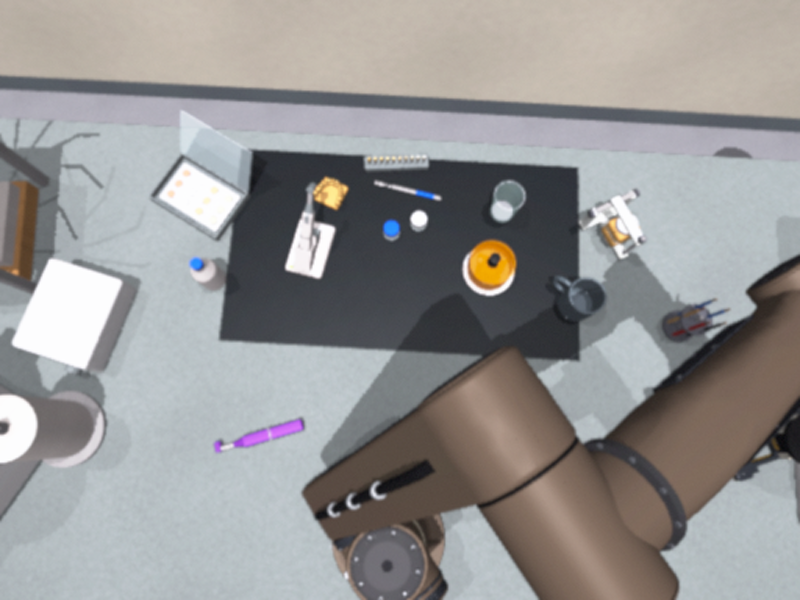

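The scene picture (800x600) shows the amber cover at (275,378), the white wand standing in its dock at (523,395) and the spare model at (503,478). The top picture agrees: cover at (490,265), dock at (311,248), and the wand head pointing up, away from the robot.

Things that could be mistaken:
- **Wand:** the purple pen on the bench at scene (545,267) / top (258,435). I choose the white one in the dock at scene (523,395).
- **Cover:** the amber part of the articulator at scene (80,390). I choose the round cover with the black knob at (275,378).

Run:
```python
from h import *
np.set_printoptions(precision=4,suppress=True)
fs={n:arm.grab_frame(n) for n in("scene","top")}
print("knob@.090 scene",at_z(fs["scene"],(172.7,227.0),.09),"top",at_z(fs["top"],(314.9,163.9),.09))
print("cover z.006",at_z(fs["scene"],(179.3,255.7),.006),at_z(fs["top"],(309.9,169.6),.006))
print("model z0",at_z(fs["scene"],(177.7,252.2),0),at_z(fs["top"],(311.2,171.3),0))
print("dock z0",at_z(fs["scene"],(332.9,269.1),0),at_z(fs["top"],(197.6,159.3),0))
for t,z in(("spare_model",0),("mug",0),("glass",0),("jar_blue",0),("jar_white",0),("spatula",0)):
    for n in fs:
        r=arm.place_of(fs[n],t)[:1]
        if r: print(t,n,at_z(fs[n],np.array(r[0]["position"])*[512,384],z))
for n,f in fs.items():
    for t in("cover","dock","wand"):
        for r in arm.masks_of(f,t)[:2]:
            c=cloud(f,r["mask"]); 
            if len(c)==0: continue
            print(n,t,round(r["confidence"],2),len(c),"min",np.percentile(c,2,0),"med",np.median(c,0),"max",np.percentile(c,98,0))
            if t=="wand":
                w=c[(c[:,2]>.10)]
                if len(w)>20:
                    m=w.mean(0);u,s,v=np.linalg.svd(w-m);d=v[0]*np.sign(v[0][2]);print("  axis",d,"mean",m,"elev",np.degrees(np.arcsin(d[2])),"yaw",np.degrees(np.arctan2(d[1],d[0])))
    # cloud of region top heights
    h,w=f["range_z"].shape
    c=cloud(f,np.ones((h,w),bool))
    k=c[(np.abs(c[:,0]-.72)<.2)&(np.abs(c[:,1]+.2)<.08)&(c[:,2]>.085)&(c[:,2]<.115)];print(n,"knobcloud",len(k),k.min(0) if len(k) else 0,k.max(0) if len(k) else 0)
f=fs["scene"]["frame"];g=fs["top"]["frame"]
a=cv2.resize(f[195:315,120:360],(800,400),interpolation=cv2.INTER_CUBIC)
cv2.imwrite("pics/crop1.png",a[:,:,::-1])
b=cv2.resize(g[100:190,170:350],(800,400),interpolation=cv2.INTER_CUBIC)
cv2.imwrite("pics/crop2.png",b[:,:,::-1])
```

```text
knob@.090 scene [ 0.591  -0.1928  0.09  ] top [ 0.5911 -0.1886  0.09  ]
cover z.006 [ 0.6084 -0.1822  0.006 ] [ 0.5939 -0.1841  0.006 ]
model z0 [ 0.5903 -0.1914 -0.    ] [ 0.5896 -0.1897  0.    ]
dock z0 [0.6202 0.2144 0.    ] [0.6107 0.2172 0.    ]
spare_model scene [ 0.7444  0.1768 -0.    ]
spare_model top [0.7359 0.174  0.    ]
mug scene [ 0.5257 -0.3812  0.    ]
mug top [ 0.5876 -0.1938  0.    ]
glass scene [ 0.7276 -0.2224 -0.    ]
glass top [ 0.7287 -0.2209  0.    ]
jar_blue scene [ 0.6654  0.0289 -0.    ]
jar_blue top [0.6668 0.0316 0.    ]
jar_white scene [0.5238 0.2278 0.    ]
jar_white top [ 0.6901 -0.0317  0.    ]
spatula scene [ 0.7598 -0.0036  0.    ]
spatula top [ 0.7494 -0.007   0.    ]
scene cover 0.69 1429 min [ 0.5483 -0.2326  0.0091] med [ 0.6096 -0.1836  0.0644] max [ 0.636  -0.1424  0.1023]
scene dock 0.61 1275 min [0.5573 0.1702 0.0074] med [0.6316 0.2093 0.0185] max [0.6763 0.2554 0.0733]
scene wand 0.73 381 min [0.1631 0.1979 0.0017] med [0.2024 0.2691 0.0175] max [0.2308 0.3716 0.0244]
scene wand 0.64 171 min [0.5693 0.1903 0.0415] med [0.6617 0.2025 0.1391] max [0.7031 0.2339 0.1827]
  axis [ 0.6133 -0.1825  0.7685] mean [0.6809 0.2016 0.1576] elev 50.217712064797446 yaw -16.57229187088523
scene knobcloud 414 [ 0.5758 -0.253   0.085 ] [ 0.7631 -0.1797  0.1059]
top cover 0.97 768 min [ 0.5356 -0.237   0.0163] med [ 0.5772 -0.1878  0.0648] max [ 0.6288 -0.145   0.1031]
top cover 0.63 668 min [ 0.4781 -0.4274 -0.0014] med [ 0.5261 -0.3924  0.0381] max [ 0.5571 -0.3393  0.093 ]
top dock 0.79 703 min [0.5466 0.1665 0.0018] med [0.5894 0.2011 0.019 ] max [0.6637 0.2577 0.0793]
top wand 0.76 343 min [0.1581 0.199  0.0117] med [0.1904 0.2728 0.0209] max [0.222  0.3707 0.0272]
top wand 0.74 423 min [ 0.6955 -0.2511  0.0006] med [ 0.7414 -0.2234  0.0588] max [ 0.7612 -0.1901  0.1015]
top knobcloud 147 [ 0.5737 -0.2532  0.085 ] [ 0.761  -0.1803  0.1052]
```

View pics/crop1.png

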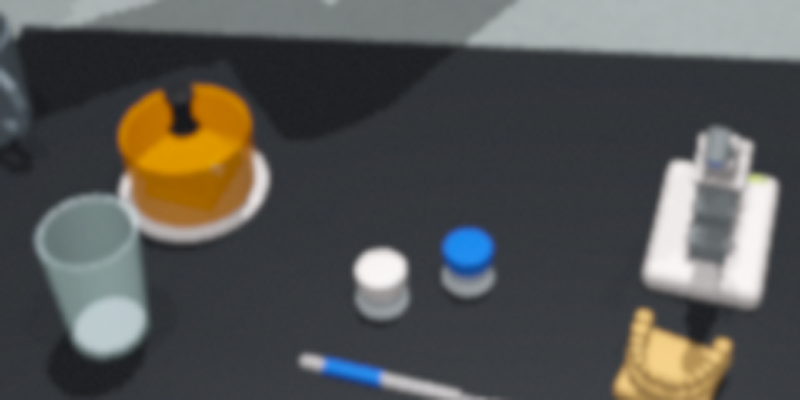

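The crop shows the amber round cover with its black knob at crop (182,110), and the white light standing in the white dock at (720,200). Both match the descriptions. Next I work out the jaw turn and a tighter knob fit.

```bash
cat >> h.py <<'E'
from scipy.spatial.transform import Rotation as Ro
def Rt(s=None):
    s=s or arm.get_state();return Ro.from_euler("xyz",s["ee_rot"]).as_matrix()
def togo(pos,xd,yd):
    "print shift in 30 mm units, rotvec in 5 deg units to TCP pos with tool x, y"
    s=arm.get_state();xd=np.array(xd,float)/np.linalg.norm(xd);yd=np.array(yd,float);yd-=xd*(xd@yd);yd/=np.linalg.norm(yd)
    G=np.stack([xd,yd,np.cross(xd,yd)],1)
    print("shift",np.round((np.array(pos)-s["eef_pos"])/.03,2),"turn",np.round(np.degrees(Ro.from_matrix(G@Rt(s).T).as_rotvec())/5,2),"t",s["t"],"F",np.round(s["force"],1),"w",round(s["width"],4))
E
python3 - <<'E'
from h import *
np.set_printoptions(precision=4,suppress=True)
print(Rt())
y=np.radians(-16.6)
for s in(1,-1): togo([.589,-.19,.17],[0,0,-1],s*np.array([-np.sin(y),np.cos(y),0]))
for n in("scene","top"):
    f=arm.grab_frame(n);c=cloud(f,np.ones((384,512),bool))
    c=c[(np.hypot(c[:,0]-.59,c[:,1]+.19)<.07)]
    for a,b in((.062,.07),(.096,.112)):
        k=c[(c[:,2]>a)&(c[:,2]<b)];print(n,a,len(k),k.min(0),k.max(0),k.mean(0))
        if a<.07:
            (cx,cy),r=cv2.minEnclosingCircle(k[:,:2].astype(np.float32));print("circle",cx,cy,r)
    c=cloud(f,np.ones((384,512),bool))
    k=c[(np.abs(c[:,0]-.66)<.09)&(np.abs(c[:,1]-.2)<.06)&(c[:,2]>.085)&(c[:,2]<.2)]
    if len(k)>20:
        m=k.mean(0);v=np.linalg.svd(k-m)[2][0];v*=np.sign(v[2]);print(n,"wand",len(k),m,v,np.degrees([np.arcsin(v[2]),np.arctan2(v[1],v[0])]))
    k=c[(np.abs(c[:,0]-.62)<.1)&(np.abs(c[:,1]-.215)<.09)&(c[:,2]>.013)&(c[:,2]<.022)]
    rc=cv2.minAreaRect(k[:,:2].astype(np.float32));print(n,"foot",len(k),rc)
E
```

```text
[[ 0.     -0.3511  0.9363]
 [ 0.      0.9363  0.3511]
 [-1.      0.      0.    ]]
shift [11.73 14.73 -1.89] turn [-0.    0.   -7.43] t 2.6 F [ 0.5  1.2 -0.5] w 0.0878
shift [11.73 14.73 -1.89] turn [-0.   -0.   28.57] t 2.6 F [ 0.5  1.2 -0.5] w 0.0878
scene 0.062 725 [ 0.5359 -0.2404  0.0622] [ 0.6383 -0.1412  0.0699] [ 0.593  -0.1891  0.0659]
circle 0.5865365862846375 -0.19099020957946777 0.05207646265625954
scene 0.096 54 [ 0.5756 -0.2014  0.0962] [ 0.5986 -0.1805  0.1065] [ 0.5885 -0.1905  0.1017]
scene wand 134 [0.6773 0.2024 0.1529] [ 0.6083 -0.1699  0.7753] [ 50.8356 -15.6038]
scene foot 853 ((0.6367256045341492, 0.20896106958389282), (0.08307386189699173, 0.17697052657604218), 78.58702087402344)
top 0.062 514 [ 0.5349 -0.2411  0.062 ] [ 0.6339 -0.1421  0.07  ] [ 0.5831 -0.1918  0.0655]
circle 0.584561288356781 -0.19208383560180664 0.05009723827242851
top 0.096 41 [ 0.5734 -0.2042  0.0963] [ 0.5958 -0.1804  0.108 ] [ 0.5843 -0.1925  0.1019]
top wand 234 [0.6416 0.2053 0.1314] [ 0.6958 -0.1333  0.7057] [ 44.8888 -10.8473]
top foot 371 ((0.6355814933776855, 0.2081032246351242), (0.08361586928367615, 0.1789916455745697), 78.70420837402344)
```

```bash
python3 -m inch '0 1 0 0 0 -0.8;0.4 1 0 0 0 -0.8;0.8 1 0 0 0 -0.8;0.8 1 0 0 0 -0.8;0.8 1 0 0 0 -0.8;0.8 1 0 0 0 -0.8;0.8 1 0 0 0 -0.8;0.8 1 0 0 0 -0.8;0.8 1 0 0 0 0;0.8 1 0 0 0 0;0.8 1 0 0 0 0;0.8 1 0 0 0 0' 1
python3 -m inch '0.8 1 0 0 0 0;1 1 0 0 0 0;1 0.68 0 0 0 0;0.24 0 -0.5 0 0 0;0 0 -0.5 0 0 0;0 0 0 0 0 0;0 0 0 0 0 0'
python3 - <<'E'
from h import *
y=np.radians(-11.4)
togo([.586,-.191,.073],[0,0,-1],[-np.sin(y),np.cos(y),0])
E
```

```text
t: 4.2
eef_pos: [0.4898, -0.2709, 0.2268]
ee_rot: [-0.077, 1.57, -0.277]
force: [0.0, -0.3, -0.3]
width: 0.0873
t: 5.08
eef_pos: [0.5797, -0.1923, 0.1969]
ee_rot: [-1.089, 1.571, -1.289]
force: [0.5, 0.3, -0.4]
width: 0.0874
shift [ 0.21  0.04 -4.13] turn [0.   0.   0.02] t 5.075 F [ 0.5  0.3 -0.4] w 0.0874
```

```bash
python3 -m inch '0.21 0.04 -0.8 0 0 0;0 0 -0.8 0 0 0;0 0 -0.8 0 0 0;0 0 -0.7 0 0 0;0 0 -0.6 0 0 0;0 0 -0.43 0 0 0;0 0 0 0 0 0;0 0 0 0 0 0' 
python3 -m inch '0 0 0 0 0 0;0 0 0 0 0 0;0 0 0 0 0 0;0 0 0 0 0 0;0 0 0 0 0 0;0 0 0 0 0 0;0 0 0 0 0 0;0 0 0 0 0 0' 0 30
python3 -m inch '0 0 0.3 0 0 0;0 0 0.4 0 0 0;0 0 0.5 0 0 0;0 0 0 0 0 0'
python3 - <<'E'
from h import *
f=arm.grab_frame("scene")
cv2.imwrite("pics/l1.png",cv2.resize(f["frame"][160:320,100:300],(750,600),interpolation=cv2.INTER_CUBIC)[:,:,::-1])
E
```

```text
t: 6.08
eef_pos: [0.587, -0.1906, 0.0736]
ee_rot: [0.019, 1.569, -0.181]
force: [-1.1, -0.3, 1.0]
width: 0.0875
t: 7.08
eef_pos: [0.5865, -0.1906, 0.0728]
ee_rot: [-1.326, 1.571, -1.526]
force: [0.2, -1.7, 0.8]
width: 0.0215
t: 7.58
eef_pos: [0.5877, -0.1905, 0.1108]
ee_rot: [0.122, 1.567, -0.078]
force: [0.2, 0.4, -0.6]
width: 0.0216
```

View pics/l1.png

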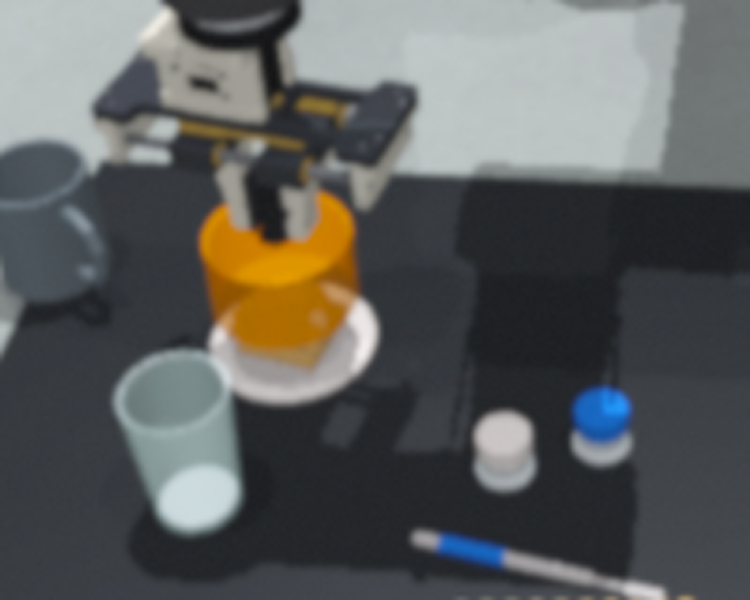

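The picture shows the cover held by its knob at (275,215), clear of the plate, with the model showing through it below. I carry on with the lift, then go across to the free bench at about (0.49, -0.02).

```bash
python3 -m inch '0 0 0.6 0 0 0;0 0 0.7 0 0 0;-0.2 0.4 0.5 0 0 0;-0.4 0.7 0 0 0 0;-0.5 0.8 0 0 0 0;-0.5 0.9 0 0 0 0;-0.5 0.9 0 0 0 0;-0.5 0.9 0 0 0 0;-0.4 0.7 0 0 0 0;-0.25 0.4 0 0 0 0;0 0 0 0 0 0;0 0 0 0 0 0'
python3 -m inch '0 0 -0.7 0 0 0;0 0 -0.7 0 0 0;0 0 -0.7 0 0 0;0 0 -0.5 0 0 0;0 0 -0.2 0 0 0;0 0 0 0 0 0;0 0 0 0 0 0'
python3 - <<'E'
from h import *
f=arm.grab_frame("scene");c=cloud(f,np.ones((384,512),bool))
k=c[(np.hypot(c[:,0]-.49,c[:,1]+.02)<.06)&(c[:,2]>.0)&(c[:,2]<.11)]
print(np.histogram(k[:,2],bins=np.arange(0,.112,.006)))
E
```

```text
t: 9.12
eef_pos: [0.4892, -0.0196, 0.1627]
ee_rot: [-0.687, 1.571, -0.887]
force: [0.5, 0.4, -0.7]
width: 0.0216
t: 10.0
eef_pos: [0.4895, -0.0195, 0.0792]
ee_rot: [0.389, 1.57, 0.189]
force: [1.2, 0.3, -1.3]
width: 0.0215
(array([222,   1,  43,  57,  63,  54,  52,  58,  66,  56,  62, 138, 382,
        26,  40,  32,  38,  32]), array([0.   , 0.006, 0.012, 0.018, 0.024, 0.03 , 0.036, 0.042, 0.048,
       0.054, 0.06 , 0.066, 0.072, 0.078, 0.084, 0.09 , 0.096, 0.102,
       0.108]))
```

```bash
python3 -m inch '0 0 -0.12 0 0 0;0 0 -0.12 0 0 0;0 0 -0.1 0 0 0;0 0 0 0 0 0;0 0 0 0 0 0'; python3 -m inch '0 0 -0.04 0 0 0;0 0 -0.03 0 0 0;0 0 0 0 0 0;0 0 0 0 0 0'
```

```text
t: 10.68
eef_pos: [0.489, -0.0194, 0.0684]
ee_rot: [-2.392, 1.571, -2.592]
force: [-0.2, 0.0, -1.6]
width: 0.0223
t: 11.18
eef_pos: [0.4891, -0.0195, 0.0666]
ee_rot: [0.001, 1.57, -0.199]
force: [-1.1, -1.9, 2.9]
width: 0.0218
```

```bash
python3 -m inch '0 0 -0.03 0 0 0;0 0 0 0 0 0;0 0 0 0 0 0'
```

```text
t: 11.55
eef_pos: [0.4892, -0.0199, 0.0662]
ee_rot: [-0.683, 1.57, -0.882]
force: [-2.5, -4.9, 8.5]
width: 0.0214
```

Force rose to 8.5 N, so the cover stands on the bench. I release it, back off upward and look.

```bash
python3 -m inch '0 0 0 0 0 0;0 0 0 0 0 0;0 0 0 0 0 0;0 0 0 0 0 0;0 0 0 0 0 0;0 0 0 0 0 0;0 0 0 0 0 0' 1
python3 -m inch '0 0 0.5 0 0 0;0 0 0.8 0 0 0;0 0 1 0 0 0;0 0 1 0 0 0;0 0 1 0 0 0;-0.5 0.3 0.8 0 0 0;-0.8 0.6 0 0 0 0;-0.8 0.6 0 0 0 0;0 0 0 0 0 0'
cat > m.py <<'E'
from h import *
np.set_printoptions(precision=4,suppress=True)
for n in("scene","top"):
    f=arm.grab_frame(n)
    for t,z in(("crown_top",.043),("model",0),("cover",0),("cover_knob",.084),("dock",0)):
        for r in arm.place_of(f,t)[:2]: print(n,t,round(r["confidence"],2),np.round(at_z(f,np.array(r["position"])*[512,384],z),4),np.array(r["position"])*[512,384])
    c=cloud(f,np.ones((384,512),bool))
    col=f["frame"][f["range_z"]>0].astype(int)
    i=np.hypot(c[:,0]-.586,c[:,1]+.191)<.056
    k=c[i&(c[:,2]>.012)];q=col[i&(c[:,2]>.012)]
    w=k[(q.min(1)>150)&(np.ptp(q,1)<45)&(k[:,2]>.03)]; print(n,"white",len(w),w.mean(0) if len(w) else 0, np.median(w,0) if len(w) else 0)
    b=k[(k[:,2]>.012)];print(n,"modelrect",cv2.minAreaRect(b[:,:2].astype(np.float32)),b[:,2].max())
    p=c[i&(c[:,2]>.002)&(c[:,2]<.012)];print(n,"plate",cv2.minEnclosingCircle(p[:,:2].astype(np.float32)))
    k=c[(np.abs(c[:,0]-.65)<.1)&(np.abs(c[:,1]-.2)<.06)&(c[:,2]>.085)&(c[:,2]<.2)]
    if len(k)>20:
        for a in np.arange(.09,.19,.012):
            s=k[np.abs(k[:,2]-a)<.006]
            if len(s)>3: print(n,"wand z",round(a,3),len(s),s.mean(0),"ymin,max",s[:,1].min(),s[:,1].max())
    cv2.imwrite(f"pics/{n}1.png",f["frame"][:,:,::-1])
a=cv2.imread("pics/scene1.png")[215:295,130:250];b=cv2.imread("pics/top1.png")[90:210,165:345]
cv2.imwrite("pics/m1.png",np.hstack([cv2.resize(a,(400,267),interpolation=3),cv2.resize(b,(400,267),interpolation=3)]))
E
python3 m.py
```

```text
t: 12.42
eef_pos: [0.489, -0.0194, 0.0654]
ee_rot: [2.684, 1.571, 2.484]
force: [0.9, 0.1, -0.7]
width: 0.0848
t: 13.55
eef_pos: [0.4249, 0.0262, 0.2188]
ee_rot: [0.977, 1.57, 0.779]
force: [0.5, 0.6, -0.1]
width: 0.0877
scene crown_top 0.78 [ 0.597  -0.1692  0.043 ] [183.5008 242.6112]
scene model 0.96 [ 0.5858 -0.1919  0.    ] [177.92   250.9824]
scene model 0.59 [0.5191 0.2288 0.    ] [336.0768 241.4976]
scene cover 0.75 [ 0.4978 -0.0151  0.    ] [247.296  231.7824]
scene cover_knob 0.58 [ 0.4918 -0.03    0.084 ] [241.2032 206.8992]
scene dock 0.72 [0.6128 0.2183 0.    ] [334.2848 266.9952]
scene white 18 [ 0.5974 -0.1732  0.0392] [ 0.5987 -0.1666  0.0398]
scene modelrect ((0.587679386138916, -0.19275683164596558), (0.06683224439620972, 0.058660801500082016), 81.49059295654297) 0.044664741336978175
scene plate ((0.5862820148468018, -0.19084292650222778), 0.05578957498073578)
scene wand z 0.09 7 [0.6321 0.2126 0.0904] ymin,max 0.2013932892992385 0.22289864005270732
scene wand z 0.102 9 [0.6385 0.2109 0.1017] ymin,max 0.1986089753932716 0.22512295457513476
scene wand z 0.114 7 [0.65
[... 1419 characters left out ...]
38 0.2102 0.1015] ymin,max 0.1975767551415037 0.22301415400184724
top wand z 0.114 32 [0.6237 0.2085 0.1137] ymin,max 0.19584388742404088 0.21889588882870106
top wand z 0.126 32 [0.6329 0.2063 0.126 ] ymin,max 0.1952257643261476 0.2179805871702757
top wand z 0.138 43 [0.6457 0.2047 0.1379] ymin,max 0.19470960015550315 0.21771465891443773
top wand z 0.15 24 [0.6598 0.2028 0.1497] ymin,max 0.19693363521028062 0.2101996595596431
top wand z 0.162 14 [0.6749 0.1987 0.1622] ymin,max 0.1891181755058898 0.20325758172313121
top wand z 0.174 27 [0.6879 0.1967 0.1749] ymin,max 0.1894048460935599 0.2058534031729131
top wand z 0.186 7 [0.6875 0.199  0.1808] ymin,max 0.1922955327484449 0.20498534027187215
```

View pics/m1.png

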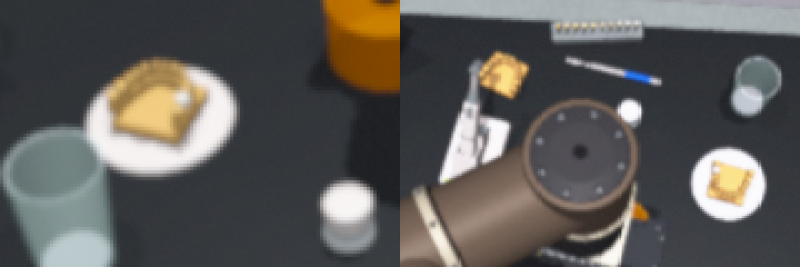

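The left crop shows the model uncovered with the white crown at (181,98). The right crop shows the plate at (729,183) and the white light in its dock. Crown is about (0.597, -0.167), which fits the model pose: centre (0.586, -0.191), yaw about -7.5 deg. Next come the pre-grasp moves.

```bash
cat > w.py <<'E'
from h import *
ps=np.radians(-11);e=np.radians(50)
wx=np.array([np.cos(e)*np.cos(ps),np.cos(e)*np.sin(ps),np.sin(e)]);wy=np.array([-np.sin(ps),np.cos(ps),0]);wz=np.cross(wx,wy)
G=np.array([.6344,.2064,.108]);T=G-.019*wz
E
python3 - <<'E'
from w import *
togo(T+.11*wz,-wz,wy); print(T, -wz/.03)
E
```

```text
shift [ 4.66  6.47 -1.73] turn [-1.95 -9.81  0.09] t 14.15 F [0.4 0.5 0.5] w 0.0876
[0.64868743 0.2036228  0.09578704] [ 25.0656683   -4.87227235 -21.42625366]
```

```bash
python3 -m inch '0 0.6 0 -0.19 -0.98 0;0.2 0.6 0 -0.19 -0.98 0;0.4 0.6 0 -0.19 -0.98 0;0.5 0.6 0 -0.19 -0.98 0;0.5 0.6 0 -0.19 -0.98 0;0.5 0.6 0 -0.2 -0.98 0;0.5 0.6 -0.3 -0.2 -0.98 0;0.5 0.6 -0.3 -0.2 -0.98 0;0.5 0.6 -0.3 -0.2 -0.98 0;0.5 0.6 -0.3 -0.2 -0.98 0;0.5 0.47 -0.3 0 0 0;0 0 0 0 0 0' 1 50
python3 - <<'E'
from w import *
togo(T+.11*wz,-wz,wy);print(arm.get_state()["q"])
E
```

```text
t: 15.65
eef_pos: [0.6172, 0.1431, 0.2808]
ee_rot: [-0.013, 0.958, -0.072]
force: [-0.8, -0.9, -0.4]
width: 0.0878
shift [-1.71  2.55 -3.81] turn [-0.29 -2.97 -1.48] t 15.65 F [-0.8 -0.9 -0.4] w 0.0878
[ 0.65422892 -0.04315247 -0.80323874  0.90952466 -0.50473786 -3.02984976]
```

q6 has run into its limit at -3.03, so I use the half-turned grasp. First I turn about the tool's axis and watch q6.

```bash
python3 - <<'E'
from w import *
x=Rt()[:,0];print(x, x/np.abs(x).max())
E
python3 -m inch '-0.3 0 0 0 0 0;-0.3 0 0 0 0 0'
python3 - <<'E'
from w import *
print(arm.get_state()["q"],Rt())
E
```

```text
[ 0.57329257 -0.04129679 -0.81830936] [ 0.70058171 -0.05046599 -1.        ]
t: 15.9
eef_pos: [0.598, 0.1415, 0.2831]
ee_rot: [-0.012, 0.962, -0.069]
force: [-0.3, 0.1, -0.2]
width: 0.0875
[ 0.68629272 -0.07752675 -0.82350017  0.88686423 -0.53036352 -3.0298729 ] [[ 0.57074317  0.05893981  0.81901058]
 [-0.0393151   0.99823814 -0.04444038]
 [-0.8201869  -0.00683545  0.57205482]]
```

```bash
python3 -m inch '0 0 0 0.7 -0.05 -1;0 0 0 0.7 -0.05 -1;0 0 0 0.7 -0.05 -1;0 0 0 0 0 0'
python3 - <<'E'
from w import *
print(arm.get_state()["q"],Rt())
E
```

```text
t: 16.4
eef_pos: [0.611, 0.1239, 0.3065]
ee_rot: [0.342, 1.012, -0.0]
force: [0.2, 0.7, 0.6]
width: 0.0875
[ 0.66643049 -0.07551749 -0.67852791  0.6166559  -0.60235219 -3.02989517] [[ 5.29966051e-01  2.84624173e-01  7.98827306e-01]
 [-5.55750471e-05  9.42004039e-01 -3.35601531e-01]
 [-8.48018857e-01  1.77813023e-01  4.99245978e-01]]
```

```bash
python3 -m inch '0 0 0 -0.62 0 1;0 0 0 -0.62 0 1;0 0 0 -0.62 0 1;0 0 0 -0.62 0 1;0 0 0 -0.62 0 1;0 0 0 -0.62 0 1;0 0 0 0 0 0'
python3 - <<'E'
from w import *
print(arm.get_state()["q"],Rt())
E
```

```text
t: 17.27
eef_pos: [0.6104, 0.1236, 0.3048]
ee_rot: [-0.277, 1.013, -0.001]
force: [-0.8, 0.4, -0.1]
width: 0.0871
[ 0.6660533  -0.07486514 -0.68167621  0.61814581 -0.59994923 -2.41370285] [[ 5.28966231e-01 -2.31113817e-01  8.16566672e-01]
 [-4.55935565e-04  9.62125412e-01  2.72606829e-01]
 [-8.48642751e-01 -1.44572109e-01  5.08826480e-01]]
```

```bash
R='0 0 0 -0.62 0 1'; python3 -m inch '0 0 0 -0.62 0 1;0 0 0 -0.62 0 1;0 0 0 -0.62 0 1;0 0 0 -0.62 0 1;0 0 0 -0.62 0 1;0 0 0 -0.62 0 1;0 0 0 -0.62 0 1;0 0 0 -0.62 0 1;0 0 0 -0.62 0 1;0 0 0 -0.62 0 1;0 0 0 -0.62 0 1;0 0 0 -0.62 0 1'
python3 -m inch '0 0 0 -0.62 0 1;0 0 0 -0.62 0 1;0 0 0 -0.62 0 1;0 0 0 -0.62 0 1;0 0 0 -0.62 0 1;0 0 0 -0.62 0 1;0 0 0 -0.62 0 1;0 0 0 -0.62 0 1;0 0 0 -0.62 0 1;0 0 0 -0.62 0 1;0 0 0 -0.62 0 1;0 0 0 -0.62 0 1;0 0 0 0 0 0' ; python3 -m inch '0 0 0 -0.62 0 1;0 0 0 -0.62 0 1;0 0 0 -0.62 0 1;0 0 0 0 0 0'
python3 - <<'E'
from w import *
print(arm.get_state()["q"]);togo(T+.11*wz,-wz,-wy)
E
```

```text
t: 18.77
eef_pos: [0.6107, 0.1236, 0.3049]
ee_rot: [-1.506, 1.015, 0.004]
force: [0.1, -0.2, 0.5]
width: 0.0876
t: 19.27
eef_pos: [0.6108, 0.1237, 0.305]
ee_rot: [-1.81, 1.016, 0.004]
force: [-0.6, -0.2, 0.6]
width: 0.0878
[ 0.66504081 -0.07398844 -0.67698845  0.60902651 -0.60106711 -0.86685628]
shift [-1.49  3.2  -4.62] turn [-10.12  -2.1    9.49] t 19.275 F [-0.6 -0.2  0.6] w 0.0878$: bad value
```

```bash
python3 -m inch '-0.3 0.2 0 -0.92 -0.19 0.86;-0.3 0.2 0 -0.92 -0.19 0.86;-0.3 0.3 0 -0.92 -0.19 0.86;-0.3 0.3 -0.2 -0.92 -0.19 0.86;-0.29 0.3 -0.4 -0.92 -0.19 0.86;0 0.3 -0.4 -0.92 -0.19 0.86;0 0.4 -0.4 -0.92 -0.19 0.86;0 0.4 -0.4 -0.92 -0.19 0.86;0 0.4 -0.4 -0.92 -0.19 0.86;0 0.4 -0.4 -0.92 -0.19 0.86;0 0 -0.4 -0.92 -0.19 0.86;0 0 0 0 0 0'
python3 - <<'E'
from w import *
print(arm.get_state()["q"]);togo(T+.11*wz,-wz,-wy)
E
```

```text
t: 20.78
eef_pos: [0.5765, 0.2356, 0.2327]
ee_rot: [3.12, 0.721, -0.228]
force: [-0.0, -0.1, -0.5]
width: 0.0878
[ 0.7419744   0.05859213 -1.01660221  1.66641887 -0.67186119 -0.86737114]
shift [-0.35 -0.53 -2.21] turn [ 0.13 -0.3   0.25] t 20.775 F [-0.  -0.1 -0.5] w 0.0878
```

q3 and q4 are near their limits with the tool perpendicular to the light. I use a steeper tool instead, 28 deg from vertical, which still grips the flat sides.

```bash
cat >> w.py <<'E'
b=np.radians(28);tx=np.array([np.sin(b)*np.cos(ps),np.sin(b)*np.sin(ps),-np.cos(b)]);T=G+.019*tx
E
python3 - <<'E'
from w import *
togo(T-.11*tx,tx,-wy);print(T-.11*tx,tx/.03)
E
```

```text
shift [ 0.53 -0.7  -1.48] turn [1.01 4.01 0.22] t 20.775 F [-0.  -0.1 -0.5] w 0.0878
[0.59246301 0.21455173 0.18834823] [ 15.36153493  -2.98597991 -29.43158643]
```

```bash
python3 -m inch '0 0 0 0.2 0.8 0.04;0 0 0 0.2 0.8 0.04;0.1 -0.1 0 0.2 0.8 0.04;0.1 -0.2 0 0.2 0.8 0.04;0.1 -0.2 -0.2 0.2 0.8 0.04;0.13 -0.2 -0.4 0 0 0;0 0 -0.4 0 0 0;0 0 0 0 0 0;0 0 0 0 0 0'
cat > s.py <<'E'
from w import *
f=arm.grab_frame("scene");cv2.imwrite("pics/a.png",f["frame"][:,:,::-1])
print(arm.get_state()["q"]);togo(T-.11*tx,tx,-wy)
c=cv2.imread("pics/a.png")[140:300,250:410]
cv2.imwrite("pics/a1.png",cv2.resize(c,(600,600),interpolation=3))
E
python3 s.py
```

```text
t: 21.9
eef_pos: [0.5896, 0.2138, 0.2034]
ee_rot: [3.136, 1.08, -0.197]
force: [-1.0, 0.5, -0.6]
width: 0.0876
[ 0.81988857  0.09562364 -0.76234882  0.80134871 -0.59223368 -0.09051461]
shift [ 0.09  0.01 -0.51] turn [ 0.03  0.03 -0.  ] t 21.95 F [ 0.   0.4 -0. ] w 0.0876
```

View pics/a1.png

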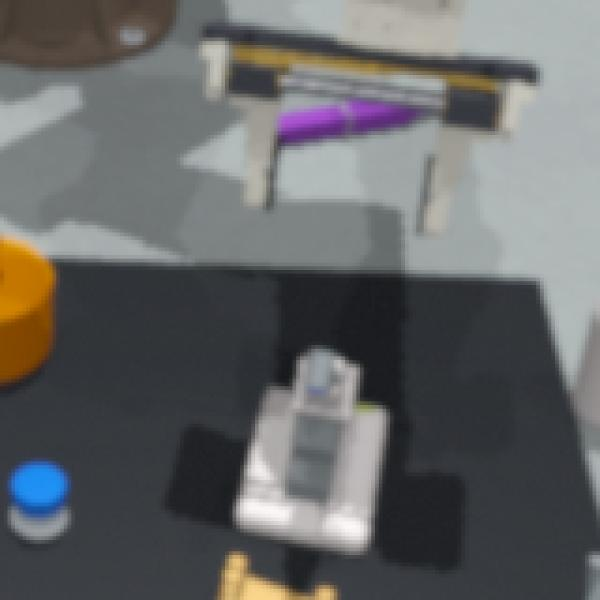

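The picture shows the open jaws above and behind the light, straddling it sideways: fingers at (260,170) and (435,190), light head at (322,370). I go down along the tool's axis.

```bash
python3 -m inch '0.09 0.01 -0.51 0 0 0;0.21 -0.04 -0.4 0 0 0;0.21 -0.04 -0.4 0 0 0;0.21 -0.04 -0.4 0 0 0;0.21 -0.04 -0.4 0 0 0;0.21 -0.04 -0.4 0 0 0;0.21 -0.04 -0.4 0 0 0;0.21 -0.04 -0.4 0 0 0;0.21 -0.04 -0.4 0 0 0;0 0 0 0 0 0;0 0 0 0 0 0'
python3 - <<'E'
from w import *
togo(T,tx,-wy);print(arm.get_state()["q"])
E
```

```text
t: 23.32
eef_pos: [0.643, 0.2048, 0.0929]
ee_rot: [3.138, 1.079, -0.195]
force: [-0.2, 0.6, 0.2]
width: 0.0875
shift [ 0.   -0.   -0.06] turn [ 0.03  0.03 -0.  ] t 23.325 F [-0.2  0.6  0.2] w 0.0875
[ 0.48522202  0.28098792 -0.88489851  1.53684217 -0.30156213 -0.58047538]
```

```bash
python3 -m inch '0 0 0 0 0 0;0 0 0 0 0 0;0 0 0 0 0 0;0 0 0 0 0 0;0 0 0 0 0 0;0 0 0 0 0 0;0 0 0 0 0 0;0 0 0 0 0 0' 0 45;  python3 -m inch '0.063 -0.012 0.077 0 0 0;0.063 -0.012 0.077 0 0 0;0.126 -0.024 0.153 0 0 0;0.126 -0.024 0.153 0 0 0;0 0 0 0 0 0'
python3 - <<'E'
from w import *
togo(T,tx,-wy);print(arm.get_state()["q"])
E
```

```text
t: 24.32
eef_pos: [0.6428, 0.2049, 0.0923]
ee_rot: [3.137, 1.08, -0.195]
force: [-0.5, -0.1, -0.8]
width: 0.0217
t: 24.95
eef_pos: [0.6545, 0.2032, 0.1065]
ee_rot: [3.139, 1.079, -0.194]
force: [-1.0, 0.6, -1.6]
width: 0.0219
shift [-0.38  0.05 -0.51] turn [ 0.02  0.03 -0.01] t 24.95 F [-1.   0.6 -1.6] w 0.0219
[ 0.52654236  0.27698021 -0.84969961  1.38448264 -0.32238172 -0.45964138]
```

Width is 22 mm, so the light is held, and it draws with little force. I carry on along its length.

```bash
python3 -m inch '0.19 -0.037 0.23 0 0 0;0.25 -0.05 0.31 0 0 0;0.25 -0.05 0.31 0 0 0;0.25 -0.05 0.31 0 0 0;0.25 -0.05 0.31 0 0 0;0.25 -0.05 0.31 0 0 0;0.25 -0.05 0.31 0 0 0;0.19 -0.04 0.23 0 0 0;0 0 0.3 0 0 0;0 0 0.3 0 0 0;0 0 0 0 0 0;0 0 0 0 0 0'; python3 s.py
```

```text
t: 26.45
eef_pos: [0.7103, 0.1914, 0.1936]
ee_rot: [3.137, 1.08, -0.195]
force: [0.9, -0.3, -1.7]
width: 0.0215
[ 0.63782863  0.25922429 -0.5748896   0.77244078 -0.52348891  0.10376302]
shift [-3.93  0.78 -0.17] turn [ 0.03  0.02 -0.01] t 26.5 F [ 0.6 -0.7 -1. ] w 0.0219
```

View pics/a1.png

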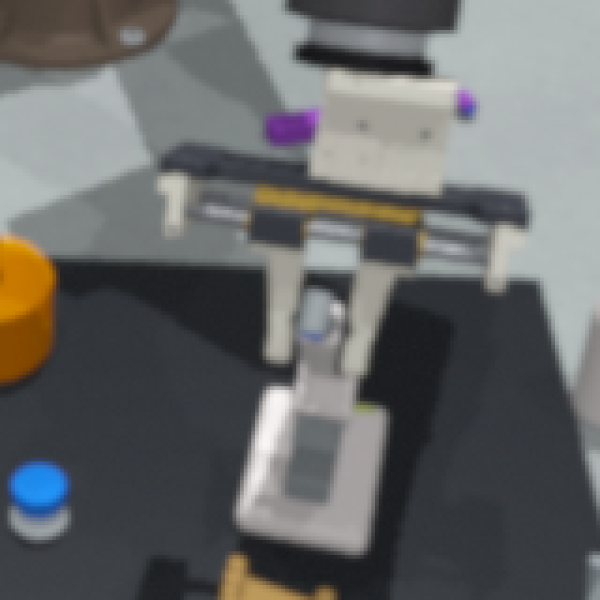

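The picture shows the white light held between the fingers at (322,330), tail clear of the dock socket. Next I level it and carry it across, high.

```bash
python3 -m inch '0 -0.1 0.5 0 0 0;-0.2 -0.3 0.5 0 0 0;-0.4 -0.5 0.3 0.12 0.6 0;-0.4 -0.6 0 0.12 0.6 0;-0.4 -0.6 0 0.12 0.6 0;-0.4 -0.6 0 0.12 0.6 0;-0.4 -0.6 0 0.12 0.6 0;-0.4 -0.6 0 0.12 0.6 0;-0.4 -0.6 0 0.12 0.6 0;-0.4 -0.6 0 0.12 0.6 0;-0.4 -0.6 0 0.12 0.6 0;0 0 0 0 0 0'
cat > g.py <<'E'
from w import *
np.set_printoptions(precision=4,suppress=True)
C=np.array([.597,-.167,.043])
W=C+[0,0,.010]
def goal(h=0.,W=W,beta=-22,yaw=-11):
    p=np.radians(yaw);X=np.array([np.cos(p),np.sin(p),0]);b=np.radians(beta)
    t=np.array([np.sin(b)*np.cos(p),np.sin(b)*np.sin(p),-np.cos(b)])
    return W+[0,0,h+.0165]-.089*X+.019*t,t,np.array([np.sin(p),-np.cos(p),0])
if __name__=="__main__":
    togo(*goal(.06));print(arm.get_state()["q"])
E
python3 g.py
```

```text
t: 28.0
eef_pos: [0.5966, 0.0192, 0.2323]
ee_rot: [-3.084, 1.561, -0.136]
force: [0.0, 0.4, -1.5]
width: 0.0213
shift [-3.13 -5.59 -4.01] turn [0.86 4.43 0.02] t 28.0 F [ 0.   0.4 -1.5] w 0.0213
[ 0.3623  0.2217 -0.1682  0.005  -1.1724  1.013 ]
```

```bash
python3 -m inch '-0.3 -0.6 0 0.11 0.55 0;-0.4 -0.7 0 0.11 0.55 0;-0.4 -0.7 0 0.11 0.55 0;-0.4 -0.7 -0.1 0.11 0.55 0;-0.4 -0.7 -0.1 0.11 0.55 0;-0.4 -0.7 -0.2 0.11 0.55 0;-0.4 -0.7 -0.2 0.11 0.55 0;-0.4 -0.7 -0.2 0.11 0.55 0;0 0 -0.2 0 0 0;0 0 -0.2 0 0 0;0 0 0 0 0 0;0 0 0 0 0 0'; python3 g.py
cat > v.py <<'E'
from g import *
for n in("scene","top"):
    f=arm.grab_frame(n);cv2.imwrite(f"pics/v_{n}.png",f["frame"][:,:,::-1])
    for t,z in(("wand_window",None),("crown_top",.043),("model",0)):
        for r in arm.place_of(f,t)[:2]:
            uv=np.array(r["position"])*[512,384]
            print(n,t,round(r["confidence"],2),uv,at_z(f,uv,z if z is not None else arm.get_state()["eef_pos"][2]+.0011*0))
    s=arm.get_state();g=s["eef_pos"]-.019*Rt(s)[:,0]
    c=cloud(f,np.ones((384,512),bool));X=np.cross(-Rt(s)[:,1],[0,0,1]);X=-X if X[0]<0 else X
    Y=np.array([-X[1],X[0],0])
    d=c-g;a=d@X;l=d@Y;h=d[:,2]
    i=(np.abs(l)<.013)&(np.abs(h)<.045)&(a>-.12)&(a<.12)
    print(n,"X",X,"g",g,"a range",a[i].min(),a[i].max())
    for lo in np.arange(-.11,.11,.02):
        j=i&(a>=lo)&(a<lo+.02)
        if j.sum()>3:print("  a",round(lo+.01,2),j.sum(),"h 10/50/90",np.percentile(h[j],[10,50,90]),"l",l[j].min(),np.median(l[j]),l[j].max())
a=cv2.imread("pics/v_scene.png")[170:290,100:260]
b=cv2.imread("pics/v_top.png")[100:220,240:400]
cv2.imwrite("pics/v1.png",np.hstack([cv2.resize(a,(400,300),interpolation=3),cv2.resize(b,(400,300),interpolation=3)]))
E
python3 v.py
```

```text
t: 29.5
eef_pos: [0.504, -0.1441, 0.1972]
ee_rot: [-0.009, 1.191, 2.942]
force: [0.2, -0.8, -0.8]
width: 0.022
shift [-0.04 -0.15 -2.84] turn [-0.03  0.05 -0.01] t 29.5 F [ 0.2 -0.8 -0.8] w 0.022
[ 0.0302  0.3782 -0.0559 -0.0846 -1.5079  1.3712]
scene wand_window 0.8 [376.5248 169.6896] [0.4582 0.314  0.1972]
scene wand_window 0.59 [177.7152 197.4144] [ 0.6049 -0.1631  0.1972]
scene model 0.96 [175.4112 250.5984] [ 0.5849 -0.1989  0.    ]
scene X [ 0.9817 -0.1906  0.    ] g [ 0.5107 -0.1458  0.2147] a range -0.0019132975191178347 0.09543667915607824
  a 0.0 11 h 10/50/90 [-0.0041  0.0247  0.026 ] l -0.01294515975116684 -0.009847278531313996 0.012955479030161803
  a 0.02 44 h 10/50/90 [-0.0074  0.0101  0.0256] l -0.012959183522335892 0.006965875547035046 0.01280250947379722
  a 0.04 63 h 10/50/90 [0.0011 0.0072 0.0106] l -0.011200904431597058 0.004823271938640249 0.011521052975756898
  a 0.06 33 h 10/50/90 [0.     0.0048 0.0426] l -0.0124845520960285 0.0029195315875898235 0.010546654088726562
  a 0.08 43 h 10/50/90 [-0.0102  0.006   0.0076] l -0.006409466394013913 0.004797644657403997
[... 400 characters left out ...]
53 0.012244298030256817
  a -0.08 54 h 10/50/90 [0.0076 0.0116 0.0137] l -0.009314930675480636 0.0026124450039554333 0.0125112361897784
  a -0.06 54 h 10/50/90 [0.0081 0.0112 0.0145] l -0.009756169616911533 0.0011436314027408797 0.012162778519505217
  a -0.04 53 h 10/50/90 [0.008  0.0117 0.0135] l -0.010235357837948402 0.0022231848485880935 0.012168272068496898
  a -0.02 56 h 10/50/90 [0.0068 0.012  0.0145] l -0.01224570288602004 0.0019351902867116048 0.012507641323196424
  a 0.0 49 h 10/50/90 [0.008  0.0114 0.0158] l -0.01239846893067103 -0.0012529709135634915 0.012746840097173346
  a 0.02 20 h 10/50/90 [0.009  0.0123 0.0164] l -0.0129464581157302 -0.0012267633252879145 0.008120590347205357
```

View pics/v1.png

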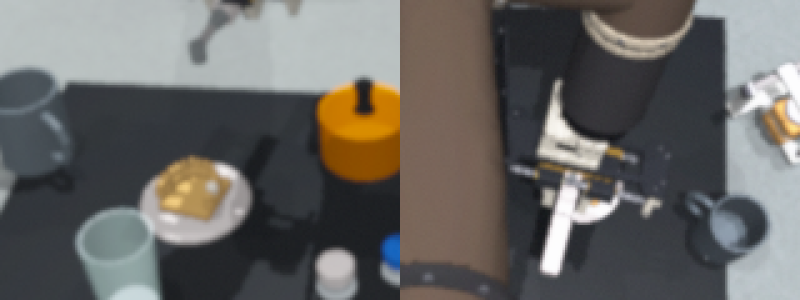

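The left crop shows the light level above the plate, head at (198,50), crown at (212,187), and the cover standing to the right. Depth agrees: body level, grip about 96 mm from the tail. I lower to 15 mm above the goal and re-measure.

```bash
python3 -m inch '-0.04 -0.2 -0.4 0 0 0;0 0 -0.5 0 0 0;0 0 -0.5 0 0 0;0 0 -0.5 0 0 0;0 0 -0.5 0 0 0;0 0 -0.5 0 0 0;0 0 -0.5 0 0 0;0 0 -0.4 0 0 0;0 0 -0.3 0 0 0;0 0 -0.24 0 0 0;0 0 0 0 0 0;0 0 0 0 0 0'
cat > x.py <<'E'
from g import *
togo(*goal(0))
f=arm.grab_frame("scene");cv2.imwrite("pics/x.png",f["frame"][:,:,::-1])
im=f["frame"].astype(int);c=cloud(f,np.ones((384,512),bool));v,u=np.nonzero(f["range_z"]>0);q=im[v,u]
i=(np.hypot(c[:,0]-.598,c[:,1]+.167)<.012)&(c[:,2]>.034)&(c[:,2]<.048)
for r in arm.place_of(f,"crown_top")[:1]+arm.place_of(f,"wand_window")[:2]:
    uv=np.array(r["position"])*[512,384];print(round(r["confidence"],2),uv,at_z(f,uv,.043))
j=i&(np.ptp(q,1)<60)&(q.min(1)>110);print("white px",j.sum(),"uv",u[j].mean(),v[j].mean(),c[j].mean(0),"top",at_z(f,(u[j].mean(),v[j].mean()),.041))
s=arm.get_state();g=s["eef_pos"]-.019*Rt(s)[:,0];X=np.array([.9816,-.1908,0]);Y=np.array([.1908,.9816,0])
d=c-g;a=d@X;l=d@Y;h=d[:,2];k=(a>.078)&(a<.105)&(np.abs(l)<.016)&(h>-.02)&(h<.02)
print("head",k.sum(),"a",a[k].min(),a[k].max(),"l",l[k].min(),l[k].max(),"h",h[k].min(),h[k].max())
print("window est",g+.088*X+.0015*Y-[0,0,.0165])
for nm,P in(("crown est",C),("window",g+.088*X+.0015*Y-[0,0,.0165])): print(nm,proj(f,P))
y0,x0=205,150
o=cv2.resize(f["frame"][y0:y0+60,x0:x0+60],(600,600),interpolation=cv2.INTER_CUBIC)[:,:,::-1].copy()
for P,cl in((C,(0,0,255)),(g+.088*X+.0015*Y-[0,0,.0165],(255,0,255))):
    p=(proj(f,P)[0]-[x0,y0]+.5)*10;cv2.drawMarker(o,tuple(int(t) for t in p),cl,0,16,1)
cv2.imwrite("pics/x1.png",o)
E
python3 x.py
```

```text
t: 31.4
eef_pos: [0.5027, -0.1506, 0.0669]
ee_rot: [-0.009, 1.19, 2.942]
force: [0.2, 0.7, -1.2]
width: 0.0215
shift [-0.    0.07 -0.5 ] turn [-0.03  0.05  0.  ] t 31.4 F [ 0.2  0.7 -1.2] w 0.0215
0.71 [150.8864 293.2992] [ 0.7646 -0.2069  0.043 ]
0.76 [378.6752 167.808 ] [0.2161 0.3772 0.043 ]
0.47 [184.32   234.8928] [ 0.5682 -0.1735  0.043 ]
white px 17 uv 184.35294117647058 244.35294117647058 [ 0.5999 -0.1667  0.0398] top [ 0.6011 -0.1663  0.041 ]
head 56 a 0.07902050444140175 0.0948649726559426 l -0.005676084401235078 0.008434899875835589 h -0.01423043819110642 0.00829216003602301
window est [ 0.5962 -0.1673  0.0681]
crown est [[184.3479 242.6581]]
window [[183.1724 235.2933]]
```

View pics/x1.png

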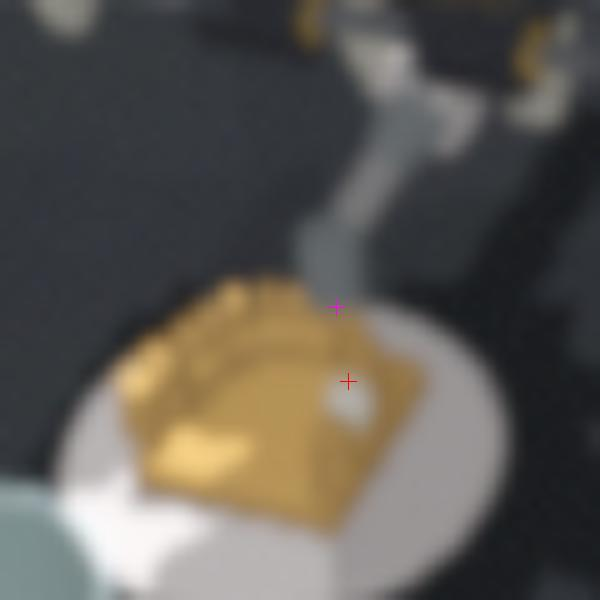

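The magenta mark (estimated window) sits on the bottom of the head at (336,307). The red mark (crown estimate) sits on the top face of the white crown at (348,382). Sideways they agree to within about 2 mm. Last step: 15 mm down, slowly.

```bash
python3 -m inch '0.05 0 -0.1 0 0 0;0 0 -0.1 0 0 0;0 0 -0.1 0 0 0;0 0 -0.1 0 0 0;0 0 -0.1 0 0 0;0 0 0 0 0 0;0 0 0 0 0 0;0 0 0 0 0 0;0 0 0 0 0 0;0 0 0 0 0 0'; python3 x.py
```

```text
t: 32.8
eef_pos: [0.5039, -0.1506, 0.0516]
ee_rot: [-0.009, 1.19, 2.941]
force: [0.5, -0.2, -1.2]
width: 0.0216
shift [-0.04  0.06  0.01] turn [-0.03  0.04  0.  ] t 32.8 F [ 0.5 -0.2 -1.2] w 0.0216
0.85 [376.1152 167.6928] [0.2159 0.3692 0.043 ]
0.58 [186.624  240.8064] [ 0.5898 -0.1626  0.043 ]
white px 18 uv 184.44444444444446 244.27777777777777 [ 0.6004 -0.1663  0.0406] top [ 0.6008 -0.1661  0.041 ]
head 57 a 0.07861794617799045 0.09411442282189984 l -0.006008302581301724 0.008351304742822422 h -0.014344584259510532 0.010225909658184526
window est [ 0.5975 -0.1673  0.0527]
crown est [[184.3479 242.6581]]
window [[183.7527 240.0447]]
```

View pics/x1.png

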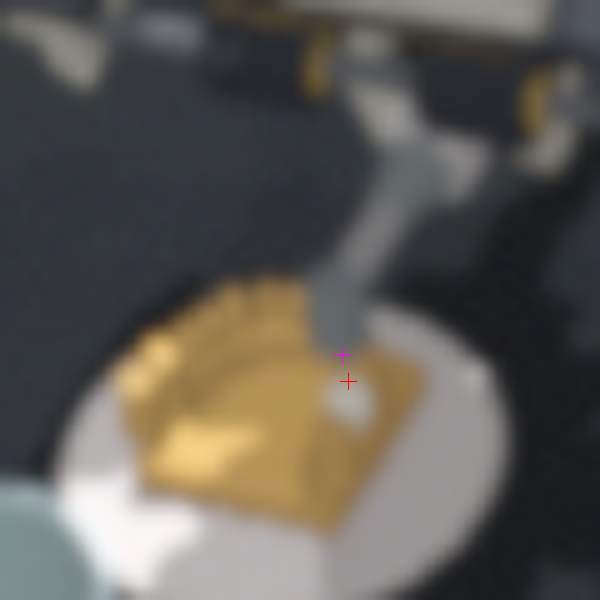

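The head bottom at (340,352) hangs just above the crown's top at (348,383), with about 2 mm left to go sideways. I make a last small nudge, settle, check the cover and hand in.

```bash
python3 -m inch '0.04 0.03 0 0 0 0;0.03 0.02 0 0 0 0;0 0 0 0 0 0;0 0 0 0 0 0;0 0 0 0 0 0;0 0 0 0 0 0;0 0 0 0 0 0;0 0 0 0 0 0'
python3 - <<'E'
from g import *
f=arm.grab_frame("scene");c=cloud(f,np.ones((384,512),bool))
k=c[(np.hypot(c[:,0]-.489,c[:,1]+.019)<.06)&(c[:,2]>.056)&(c[:,2]<.066)];print("cover top",cv2.minEnclosingCircle(k[:,:2].astype(np.float32)),np.median(k[:,2]),np.percentile(k[:,2],[5,95]))
s=arm.get_state();print(s["qd"],s["eef_pos"],s["width"])
arm.job_done()
E
```

```text
t: 33.95
eef_pos: [0.506, -0.1491, 0.0515]
ee_rot: [-0.009, 1.19, 2.941]
force: [0.8, -0.5, -2.1]
width: 0.0216
cover top ((0.4899875819683075, -0.02024933695793152), 0.051184818148612976) 0.05992819370771241 [0.0573 0.0623]
[-0.     -0.0003  0.001   0.001   0.0001  0.0009] [ 0.506  -0.1491  0.0515] 0.02187429999473855
the job is handed in; nothing more can be done
```

I lifted the amber cover off by its knob and stood it on the free bench at about (0.49, -0.02). I then drew the white curing light out of the dock, levelled it and handed the job in at about 34 s with it held still over the crown. No verdict is reported.

- **Cover:** its top face measured 60 mm high and flat, about 197 mm from the model's centre. It was released.
- **Light:** the grip was steady at 22 mm and joint speeds were near zero. In the hover check the body's top face stayed within about 1 mm of level. The window is estimated at about 10 mm above the crown and within about 3 mm sideways. That rests on arm readings plus camera depth, and I took no picture after the last 2.5 mm nudge.
- **Measurements that disagreed:** the two cameras' crown points differed by about 13 mm. I used the one that fitted the model's pose and the depth. The network's later crown and window reports were partly false and I ignored them.
- **Change of plan:** the first approach to the light ran into joint limits. I turned the gripper half round and gripped with the tool 28° from vertical, so the tool ends tilted back 22°.
- **Bystanders:** I did not measure them again at the end. None looked moved in the pictures, and I felt no unexpected forces.

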